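Weigh the jar from the back row

TASK

The amber jar with the red cap, in the back row of the grey divided tray, is next on the balance, but the two big bottles in front of it leave no room for the hand: first stand both bottles aside in the shallow white side tray. Then take the white jar with the blue cap off the balance and stand it in a free spot of the tray's back row, and stand the red-capped jar on the middle of the balance pan. Finally put each bottle back into the compartment it came from; leave the yellow-capped jar alone, keep everything upright and set things down without dropping them.

Things in the scene. Friction and masses are not known exactly. Their poses are not given: they have to be found in the camera images.
- reagent_tray: Grey fixed tray, 163 (x) x 204 (y) mm, rim 26 mm, dividers 22 mm, floor 4 mm. Origin: centre of underside; x points from front to back row. Two front compartments, 96 x 96 mm inside, centres x -29.5, y +50 and -50 mm, hold one big bottle each. Back row: one channel, x 21.5 to 77.5, y -98 to 98 mm; the red- and yellow-capped jars stand at its ends (|y| about 48 to 68 mm), its middle is free.
- side_tray: Empty shallow white tray, fixed, 270 (x) x 160 (y) mm, rim 16 mm high, floor 3 mm thick; origin at the centre of its underside, x along its long side. Holds both big bottles one behind the other along x (for example at x = +62 and -62 mm). It stands left or right of the grey tray, the balance on the other side.
- balance: White laboratory balance, fixed, 190 mm wide (y); origin on the bench straight below the centre of its round steel pan. Pan 130 mm across, its top 68 mm above the origin. The housing, 54 mm high, reaches 105 mm behind the pan's centre (+x) and, with its lower display, 155 mm before it (-x).
- bottle_square: Big clear square bottle with rounded corners; white cap with a round purple sticker on top; body 83 x 82 mm, 212 mm tall, about 0.25 kg; round cap 36 mm across from 188 to 212 mm height, to be grasped from above. Origin: centre of its underside; z up.
- bottle_round: Big round bottle of frosted white plastic with a blue-edged label; white ribbed cap with a round green sticker on top; 84 mm diameter, 195 mm tall, about 0.25 kg; round cap 40 mm across from 167 to 195 mm height, to be grasped from above. Origin: centre of its underside; z up.
- jar_amber: Small brown glass jar with a RED cap, the one to be weighed; stands in the back row of the grey tray. 42 mm diameter, 72 mm tall, about 0.11 kg, with a round ribbed screw cap 39 mm across that is its top 20 mm; a plain grasp is on the cap from above. Origin: centre of its underside; z up along its axis. 
- jar_white: Small white plastic jar with a BLUE cap, already weighed; stands on the balance pan. 42 mm diameter, 72 mm tall, about 0.11 kg, with a round ribbed screw cap 39 mm across that is its top 20 mm; a plain grasp is on the cap from above. Origin: centre of its underside; z up along its axis. 
- jar_yellow: Small brown glass jar with a YELLOW cap; stands in the back row and stays where it is. 42 mm diameter, 72 mm tall, about 0.11 kg, with a round ribbed screw cap 39 mm across that is its top 20 mm; a plain grasp is on the cap from above. Origin: centre of its underside; z up along its axis. 
There are look-alikes about, which are no part of the job. What is shaped like the jar_amber but purple or turquoise is not meant.

How it is judged (in metres and radians):
On the way, in this order (a step that is already met when the one before it is completed fails the run):
1. both big bottles stand upright in the side tray while both jars are still where they were (x of bottle_square in the frame of side_tray between -0.11 and 0.11 m and y of bottle_square in the frame of side_tray between -0.055 and 0.055 m and height (world z) of each of bottle_square, bottle_round below 0.02 m and angle between each of bottle_square, bottle_round's own z axis and vertical below 0.15 rad and x of bottle_round in the frame of side_tray between -0.11 and 0.11 m and y of bottle_round in the frame of side_tray between -0.055 and 0.055 m and distance of each of jar_amber, jar_white from where it was at the start of the episode below 0.03 m), for 0.2 s.
2. with the bottles still aside, the blue-capped jar stands in the back row and the red-capped jar stands on the middle of the pan (x of bottle_square in the frame of side_tray between -0.11 and 0.11 m and y of bottle_square in the frame of side_tray between -0.055 and 0.055 m and height (world z) of each of bottle_square, bottle_round below 0.02 m and angle between each of bottle_square, bottle_round, jar_white, jar_amber's own z axis and vertical below 0.15 rad and x of bottle_round in the frame of side_tray between -0.11 and 0.11 m and y of bottle_round in the frame of side_tray between -0.055 and 0.055 m and x of jar_white in the frame of reagent_tray between 0.03 and 0.07 m and y of jar_white in the frame of reagent_tray between -0.09 and 0.09 m and height (world z) of jar_white below 0.014 m and horizontal distance between jar_amber and balance below 0.015 m and height (world z) of jar_amber between 0.06 and 0.075 m), for 0.2 s.
At the end, for the whole second after the job is handed in: The red-capped jar stands upright on the pan within 15 mm of its centre, the blue-capped and the yellow-capped jar stand upright in the back row, each big bottle stands upright in its own compartment (within 16 mm of where it stood at the start), all at rest (horizontal distance between jar_amber and balance below 0.015 m and height (world z) of jar_amber between 0.06 and 0.075 m and angle between each of jar_amber, jar_white, jar_yellow's own z axis and vertical below 0.15 rad and x of jar_white in the frame of reagent_tray between 0.03 and 0.07 m and y of jar_white in the frame of reagent_tray between -0.09 and 0.09 m and height (world z) of each of jar_white, jar_yellow below 0.014 m and x of jar_yellow in the frame of reagent_tray between 0.03 and 0.07 m and y of jar_yellow in the frame of reagent_tray between -0.09 and 0.09 m and distance of each of bottle_square, bottle_round from where it was at the start of the episode below 0.016 m and angle between each of bottle_square, bottle_round's own z axis and vertical below 0.1 rad and linear speed of each of bottle_square, bottle_round, jar_amber, jar_white, jar_yellow below 0.02 m/s); the robot touches nothing.
It fails at once if a bottle or jar is tipped more than about 35 degrees (angle between any of bottle_square, bottle_round, jar_amber, jar_white, jar_yellow's own z axis and vertical above 0.6 rad).
It fails at once if the yellow-capped jar is moved more than 30 mm (distance of jar_yellow from where it was at the start of the episode above 0.03 m).
It fails at once if a bottle or jar is dropped (in the air, held by nothing, more than about 25 mm above its support) ((height (world z) of bottle_square above 0.03 m and contact force between bottle_square and anything else below 0.005 N) or (height (world z) of bottle_round above 0.03 m and contact force between bottle_round and anything else below 0.005 N) or (height (world z) of jar_amber above 0.095 m and contact force between jar_amber and anything else below 0.005 N) or (height (world z) of jar_white above 0.095 m and contact force between jar_white and anything else below 0.005 N) or ((height (world z) of jar_amber above 0.03 m and contact force between jar_amber and anything else below 0.005 N) and horizontal distance between jar_amber and balance above 0.1 m) or ((height (world z) of jar_white above 0.03 m and contact force between jar_white and anything else below 0.005 N) and horizontal distance between jar_white and balance above 0.1 m)).
It also fails if it takes over 112 s, if anything falls off the work surface, if the arm or the gripper's body presses on something with over 40 N, if the wrist force passes 120 N, or if a joint passes its speed limit or range.

ROBOT

A 7-joint arm with a two-finger parallel gripper is mounted at the origin on a cart in front of the work surface, level with it; the furniture and walls round the work are solid. World frame = base frame: x ahead of the robot, y to its left, z up, the work surface at z = 0. Lengths are in m, angles in degrees, forces in N, time in s.
With the tool pointing down it reaches from about 0.4 to 0.85 m from the base axis. Payload 4.5 kg.
Tool frame: the origin (TCP) lies at the centre of the arm's flange, where the gripper is bolted on; the fingertips stand 173 mm ahead of it and the grasp point (between the pads) lies 155 mm ahead of it; z points along the fingers, y is the line along which they close (so a half turn about z gives the same grasp; the last joint's range is limited). The gripper opens to 85 mm and grips with 20 to 120 N. Pads are 22 mm wide; open, the fingers measure 114 mm over their backs; the gripper's body (76 mm by 85 mm) begins 54 mm behind the grasp point. The pads swing forward as they close: fully open they stand 13 mm farther back than shut.
Start: joints at [-70.772, 39.483, -11.15, 89.685, 9.013, 51.709, -12.324], TCP at [0.186, 0.597, 0.405] pointing down, gripper open.
Joint ranges: [-172.22, 172.22], [-26.19, 119.32], [-84.43, 86.54], [7.71, 146.69], [-57.33, 237.33], [2.42, 119.75], [-152.13, 152.13]. Speed limits (degrees/s): [147.25, 147.25, 180, 180, 180, 180, 180].

INTERFACE

Orientations are given as a 3x3 rotation matrix whose columns are the frame's x, y, z axes.
In Python, from station import * gives the robot as it stands.
- The arm moves only by the shell command python3 -m creep 'ROWS' [OPENING] [FORCE]. ROWS is JSON, a list of rows, each an object with "xyz": the shift along the tool's x, y, z each as a share of 50 mm, from -1 to 1, a list of three; "rot": the turn, a rotation vector about the tool's x, y, z each as a share of 90 degrees, from -1 to 1, a list of three. In form: [{"xyz": [tx, ty, tz], "rot": [wx, wy, wz]}, ...]. A call has 1 to 10 rows; each row shifts and turns the commanded pose from where the row before left it, along the tool's axes as they then stand; what a row does not reach is not made up. A row lasts 1/10 s, in which the tool goes at most 50 mm and 8.59 degrees, less where a joint would pass 70% of its speed; a pose out of reach is approached as far as the arm can. A call with a number of a shift or a turn outside -1 to 1 is refused whole. A call with a gripper value outside its range is refused whole. OPENING is the finger opening in mm, from 0 to 85.4, set as the call begins (- or left out, the last holds). The fingers move at their own pace and stop on an object; FORCE is the grip in N (left out, the last holds). Time passes only in rows, so rows that do not move let the fingers close. It gives the time, the measured TCP pose, the force, the opening and the grip force at its end, in the units of the state.
- observe(): the state, without advancing time (a new reading comes with each control period).
- capture(name): name is "scene" or "top" or "wrist"; returns (picture, depth): 480x640x3 uint8, blue, green, red; 480x640 float32, m along the optical axis (not along the pixel's ray), 0 where there is no reading.
- camera_info(name): a dict with "camera_matrix" (3x3 intrinsics, pixels), "k1" (the pictures are not rectified: a ray, as slopes to the right and down, at radius r is drawn at 1 + k1 r^2 times it, then the intrinsics apply), "xyz" and "attitude" of the camera in the world. Camera axes: x right, y down, z forward; pixel columns grow to the right and rows downward; lengths in m; the calibration is good to about 2 mm. A picture is of the moment at which its call begins: read the wrist's pose just before it. camera_info takes no time and is no camera call; for the wrist camera it gives the pose at the moment of the call.
- close_job(): hands the job in; it is judged then, once.
Trained networks look in the newest picture that a camera, given by its name, has taken for a name from the list of things; names that differ only in an ending like _2 or _b are one class to them, and where a whole thing is asked for, a point or a joint stands for the part that bears it (a point fixed in the world has none). Each returns a list of dicts, best first, with "confidence" (0 to 1); they miss things now and then, are a little off and sometimes report something else, mostly with a low value. They report only what shows in the picture. A call takes as long as a camera call. They do not tell look-alikes from the thing itself.
- masks_of(camera, thing): "region" (480x640 bool, what is visible of it).
- tip_of(camera, thing): "position" ([x, y, z] in m, in world coordinates, good to about 4 mm: a listed point, or the origin of a listed thing).
The state is a dict: "time": time; "q": joint angles; "qvel": joint speeds; "joint_efforts": joint torques, N m; "ee_pos": TCP position; "tcp_rot": TCP orientation; "ft_force": force on the tool from outside, world axes, zero at the start; "ft_torque": the same for the moment, N m; "opening": finger opening in m; "grasp_force": force on a finger pad.
Only numpy, scipy, OpenCV 4.12 (cv2) and the standard library are available. Lean on these libraries where they do the work, as an engineer would, in place of code of your own. Each camera call takes 0.05 s, during which the arm holds its last target. There are 200 camera calls.

## Working session

There is one attempt and no reset: what is moved stays moved. The work goes in short steps, Python scripts to look and compute and a shell command to move; the robot and the scene stay as the last step left them, time stands still between calls to the robot, and variables do not carry over. Pictures are saved under pics/ and viewed, at most 14 in all, crops included, and the job is handed in when it is done.

```bash
mkdir -p pics
cat > h.py <<'E'
from station import *
import numpy as np, cv2
def snap(cam,fn=None):
    ci=camera_info(cam); p,d=capture(cam)
    if fn: cv2.imwrite('pics/'+fn,p)
    return p,d,ci
def world(ci,d,u,v,z=None):
    "pixels->world; by depth, or by intersection with height z"
    K=np.array(ci['camera_matrix']); u=np.atleast_1d(u);v=np.atleast_1d(v)
    x=(u-K[0,2])/K[0,0]; y=(v-K[1,2])/K[1,1]; a,b=x.copy(),y.copy()
    for _ in range(8):
        s=1+ci['k1']*(a*a+b*b); a,b=x/s,y/s
    r=np.stack([a,b,np.ones(len(a))],1); R=np.array(ci['attitude']); t=np.array(ci['xyz'])
    w=r@R.T
    k=(z-t[2])/w[:,2] if z is not None else d[v.astype(int),u.astype(int)]
    return t+w*np.reshape(k,(-1,1))
E
python3 - <<'E'
from h import *
np.set_printoptions(precision=3,suppress=True)
for c in ('scene','top'):
    p,d,ci=snap(c,c+'0.png'); print(c,ci)
    for t in ['reagent_tray','side_tray','balance','bottle_square','bottle_round','jar_amber','jar_white','jar_yellow']:
        print(t,[(np.round(r['position'],3).tolist(),round(r['confidence'],2)) for r in tip_of(c,t)][:4])
s=observe();print(s['time'],s['ee_pos'],np.array(s['tcp_rot']),s['opening'])
E
```

```text
scene {'camera_matrix': array([[587.064,   0.   , 309.199],
       [  0.   , 587.064, 238.207],
       [  0.   ,   0.   ,   1.   ]]), 'k1': -0.11943693514815916, 'xyz': array([0.364, 0.914, 0.757]), 'attitude': array([[-0.957, -0.188,  0.222],
       [-0.291,  0.569, -0.769],
       [ 0.018, -0.801, -0.599]])}
reagent_tray [([0.496, 0.313, 0.002], 0.61)]
side_tray [([0.494, 0.311, 0.004], 0.56)]
balance [([0.47, -0.312, -0.0], 0.64)]
bottle_square [([0.55, -0.048, 0.003], 0.76)]
bottle_round [([0.588, 0.049, 0.006], 0.85)]
jar_amber [([0.751, -0.197, -0.001], 0.78), ([0.67, -0.192, 0.001], 0.75), ([0.649, -0.27, -0.002], 0.62), ([0.698, 0.197, 0.0], 0.62)]
jar_white [([0.454, -0.311, 0.073], 0.97)]
jar_yellow [([0.66, 0.028, 0.002], 0.65)]
top {'camera_matrix': array([[472.384,   0.   , 325.754],
       [  0.   , 472.384, 235.792],
       [  0.   ,   0.   ,   1.   ]]), 'k1': 0.004591040046865312, 'xyz': array([0.505, 0.006, 1.03 ]), 'attitude': array([[-0.012, -0.993,  0.117],
       [-1.   ,  0.014,  0.014],
       [-0.016, -0.117, -0.993]])}
reagent_tray [([0.597, -0.013, -0.003], 0.72)]
side_tray [([0.501, 0.312, -0.004], 0.58)]
balance [([0.471, -0.309, 0.003], 0.7)]
bottle_square [([0.547, -0.048, 0.001], 0.8)]
bottle_round [([0.588, 0.048, 0.002], 0.62)]
jar_amber [([0.751, -0.204, 0.002], 0.89), ([0.668, -0.19, -0.0], 0.83), ([0.696, 0.196, 0.005], 0.82), ([0.607, -0.09, 0.006], 0.79)]
jar_white [([0.458, -0.311, 0.07], 0.95), ([0.547, -0.05, 0.005], 0.63)]
jar_yellow [([0.664, 0.028, 0.006], 0.55), ([0.471, -0.309, 0.004], 0.26)]
0.9 [0.186 0.597 0.405] [[-0.955  0.297 -0.   ]
 [ 0.297  0.955  0.   ]
 [ 0.     0.    -1.   ]] 0.08529513981526272
```

View pics/top0.png

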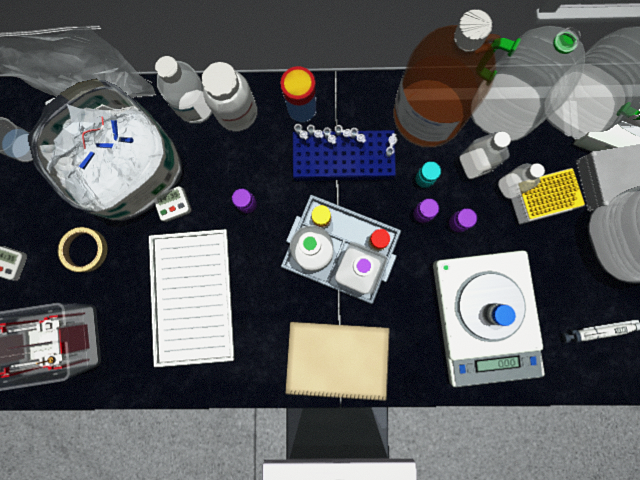

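View pics/scene0.png

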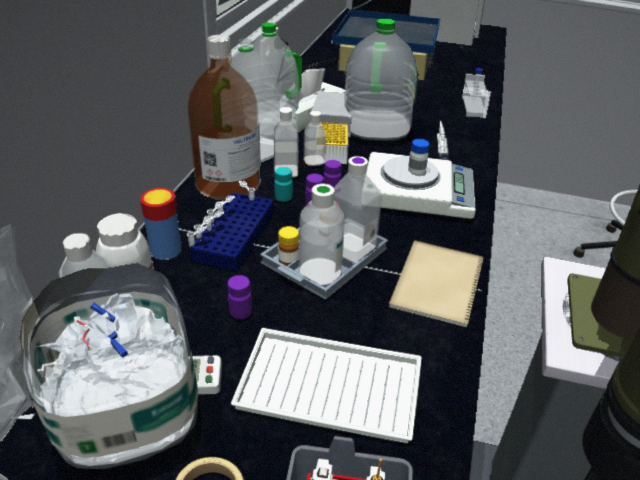

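The top view shows the grey tray at (342,249), with the round bottle (green sticker) at (310,244) and the square bottle (purple sticker) at (364,266). The yellow cap is at (321,215). The white lined side tray is at (190,298) and the balance pan at (490,306), with the blue cap at (503,315).

Candidates for the jar: the red cap (381,240) stands in the tray. The purple caps (428,210), (464,219) and (243,200) and the turquoise one (429,174) stand on the bench. Only (381,240) fits the description. I'll confirm it in a crop while measuring.

Run:
```python
from h import *
np.set_printoptions(precision=3,suppress=True)
p,d,ci=snap('top')
hsv=cv2.cvtColor(p,cv2.COLOR_BGR2HSV)
def blob(lo,hi,box,z,n):
    x0,y0,x1,y1=box; m=np.zeros(p.shape[:2],np.uint8)
    m[y0:y1,x0:x1]=cv2.inRange(hsv,lo,hi)[y0:y1,x0:x1]
    k,l,s,c=cv2.connectedComponentsWithStats(m); i=1+np.argmax(s[1:,4])
    # cap-top only via depth
    v,u=np.where(l==i); w=world(ci,d,u,v); sel=np.abs(w[:,2]-z)<.008
    (cx,cy),r=cv2.minEnclosingCircle(np.stack([u[sel],v[sel]],1).astype(np.float32))
    print(n,s[i,4],sel.sum(),'px',cx,cy,r,'plane',world(ci,d,cx,cy,z)[0],'mean',w[sel].mean(0))
blob((50,80,60),(85,255,255),(290,225,330,265),.199,'round')
blob((125,60,60),(160,255,255),(345,250,385,285),.216,'square')
blob((0,120,90),(8,255,255),(360,225,400,255),.076,'amber')
blob((20,120,90),(35,255,255),(300,200,340,235),.076,'yellow')
blob((100,120,60),(125,255,255),(480,295,525,335),.140,'white')
v,u=np.mgrid[0:480,0:640].reshape(2,-1); w=world(ci,d,u,v); ok=d[v,u]>0
def rect(sel,n):
    (c,s,a)=cv2.minAreaRect((w[sel][:,:2]*1000).astype(np.float32)); print(n,sel.sum(),c,s,a)
rect(ok&(u>145)&(u<240)&(v>225)&(v<370)&(w[:,2]>.0105)&(w[:,2]<.025),'side rim')
rect(ok&(u>275)&(u<410)&(v>190)&(v<310)&(w[:,2]>.016)&(w[:,2]<.034),'grey rim')
q=ok&(u>455)&(u<525)&(v>270)&(v<345)&(np.abs(w[:,2]-.068)<.006)
rect(q,'pan')
(c,r)=cv2.minEnclosingCircle((w[q][:,:2]*1000).astype(np.float32));print('pan',c,r,np.median(w[q][:,2]))
cv2.imwrite('pics/crop1.png',cv2.resize(p[185:310,275:415],None,fx=5,fy=4.5,interpolation=cv2.INTER_CUBIC)[:600,:800])
```

```text
round 139 138 px 309.52532958984375 242.87974548339844 6.620885848999023 plane [0.59  0.047 0.199] mean [0.59  0.047 0.199]
square 160 159 px 363.4831848144531 265.3319396972656 7.226845741271973 plane [ 0.549 -0.047  0.216] mean [ 0.548 -0.047  0.216]
amber 292 281 px 379.6764831542969 238.16175842285156 9.746051788330078 plane [ 0.611 -0.09   0.076] mean [ 0.611 -0.09   0.076]
yellow 302 274 px 320.5 214.5 9.617792129516602 plane [0.661 0.03  0.076] mean [0.661 0.03  0.076]
white 376 357 px 503.941162109375 314.3235168457031 11.185293197631836 plane [ 0.459 -0.309  0.14 ] mean [ 0.458 -0.309  0.14 ]
side rim 1573 (498.1146240234375, 312.20782470703125) (279.04132080078125, 170.15391540527344) 4.0340094566345215
grey rim 1468 (597.2001953125, -10.629486083984375) (230.36090087890625, 168.746826171875) 67.23509979248047
pan 2717 (472.4312744140625, -310.3235778808594) (129.02236938476562, 127.3026123046875) 88.0320053100586
pan (473.08697509765625, -310.8085021972656) 65.18421936035156 0.06777645033323154
```

View pics/crop1.png

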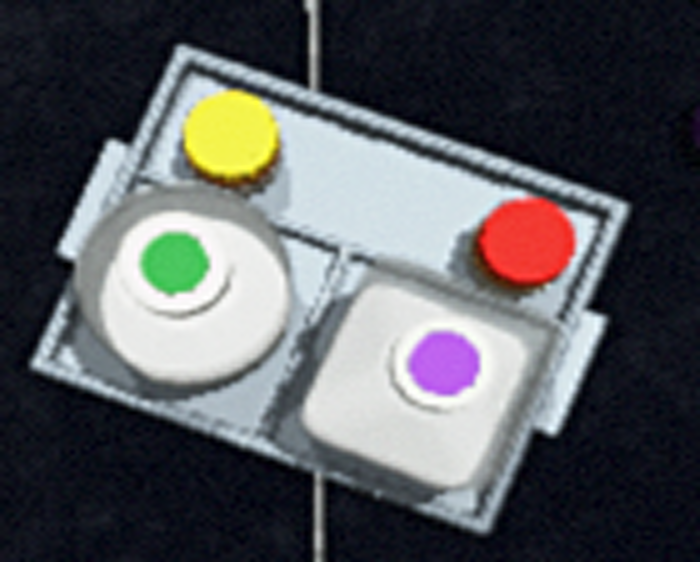

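The crop confirms that the red-capped jar stands at the tray's right back end, with the yellow one at the left. The measurements agree with each other: tray yaw is about -22.8°, and the cap heights and the 65 mm pan radius match. I'm moving towards the round bottle.

```bash
cat >> h.py <<'E'
def go(x,y,z,yaw=-22.8):
    "remaining shift in the tool frame (shares of 50 mm, mm in world) and turn about tool z"
    s=observe(); R=np.array(s['tcp_rot']); dw=np.array([x,y,z])-s['ee_pos']
    cy=np.degrees(np.arctan2(R[1,1],R[0,1])); t=R.T@dw/.05
    print('t%.1f'%s['time'],'pos',np.round(s['ee_pos'],4),'yaw %.1f'%cy,'tilt',np.round(R[2,:2],3),'open %.3f grip %.1f'%(s['opening'],s['grasp_force']),'ft',np.round(s['ft_force'],1),
     '\n shares',np.round(t,2),'rows>=',np.ceil(np.linalg.norm(t)/.9),'turn sh %.3f'%(-(yaw-cy)/90))
E
C="python3 -m creep"
R='{"xyz":[-0.686,-0.506,0],"rot":[0,0,0]}'
python3 -m creep '[{"xyz":[-0.69,-0.5,0],"rot":[0,0,0]},{"xyz":[-0.69,-0.5,0],"rot":[0,0,0]},{"xyz":[-0.69,-0.5,0],"rot":[0,0,0]},{"xyz":[-0.69,-0.5,0],"rot":[0,0,0]},{"xyz":[-0.69,-0.5,0],"rot":[0,0,0]},{"xyz":[-0.69,-0.5,0],"rot":[0,0,0]},{"xyz":[-0.69,-0.5,0],"rot":[0,0,0]},{"xyz":[-0.69,-0.5,0],"rot":[0,0,0]}]' 85
python3 -m creep '[{"xyz":[-0.69,-0.5,0],"rot":[0,0,0]},{"xyz":[-0.69,-0.5,0],"rot":[0,0,0]},{"xyz":[-0.69,-0.5,0],"rot":[0,0,0]},{"xyz":[-0.69,-0.5,0],"rot":[0,0,0]},{"xyz":[-0.69,-0.5,0],"rot":[0,0,0]},{"xyz":[-0.69,-0.5,0],"rot":[0,0,0]},{"xyz":[-0.69,-0.5,0],"rot":[0,0,0]},{"xyz":[-0.69,-0.5,0],"rot":[0,0,0]}]'
python3 -m creep '[{"xyz":[0,0,0],"rot":[0,0,0.09]},{"xyz":[0,0,0],"rot":[0,0,0.09]},{"xyz":[0,0,0],"rot":[0,0,0.09]},{"xyz":[0,0,0],"rot":[0,0,0.09]},{"xyz":[0,0,0],"rot":[0,0,0.09]},{"xyz":[0,0,0],"rot":[0,0,0.09]},{"xyz":[0,0,0],"rot":[0,0,0.09]},{"xyz":[0,0,0],"rot":[0,0,0.09]},{"xyz":[0,0,0],"rot":[0,0,0.09]},{"xyz":[0,0,0],"rot":[0,0,0.09]}]'
python3 -c "
from h import *
go(.590,.047,.345);print(observe()['q'])"
```

```text
time: 1.75
ee_pos: [0.3907, 0.3224, 0.4049]
tcp_rot: [[-0.955, 0.297, 0.001], [0.297, 0.955, 0.0], [-0.0, 0.001, -1.0]]
ft_force: [0.4, 0.6, 1.1]
opening: 0.085
grasp_force: 0.0
time: 2.55
ee_pos: [0.5948, 0.0492, 0.4049]
tcp_rot: [[-0.955, 0.297, 0.0], [0.297, 0.955, 0.0], [-0.0, 0.0, -1.0]]
ft_force: [0.3, 0.0, 0.6]
opening: 0.0852
grasp_force: 0.0
time: 3.55
ee_pos: [0.5939, 0.0509, 0.4047]
tcp_rot: [[0.15, 0.989, 0.0], [0.989, -0.15, 0.0], [0.0, 0.0, -1.0]]
ft_force: [-1.3, 0.2, 0.5]
opening: 0.0848
grasp_force: 0.0
t3.5 pos [0.5939 0.0509 0.4047] yaw -8.6 tilt [0. 0.] open 0.085 grip 0.0 ft [-1.3  0.2  0.5] 
 shares [-0.09 -0.07  1.19] rows>= 2.0 turn sh 0.158
[-14.17711626  37.34569566   8.44284119  95.53355902  -6.94453822
  47.62017364 -11.36521175]
```

```bash
python3 -m creep '[{"xyz":[0,0,0],"rot":[0,0,0.08]},{"xyz":[0,0,0],"rot":[0,0,0.078]},{"xyz":[-0.1,-0.04,0.2],"rot":[0,0,0]},{"xyz":[0,0,0.4],"rot":[0,0,0]},{"xyz":[0,0,0.3],"rot":[0,0,0]},{"xyz":[0,0,0.29],"rot":[0,0,0]},{"xyz":[0,0,0],"rot":[0,0,0]}]'
python3 -c "
from h import *
go(.590,.047,.345)"
python3 -m creep '[{"xyz":[0,0,0],"rot":[0,0,0]},{"xyz":[0,0,0],"rot":[0,0,0]},{"xyz":[0,0,0],"rot":[0,0,0]},{"xyz":[0,0,0],"rot":[0,0,0]},{"xyz":[0,0,0],"rot":[0,0,0]},{"xyz":[0,0,0],"rot":[0,0,0]},{"xyz":[0,0,0],"rot":[0,0,0]}]' 25 60
python3 -c "
from h import *
go(.590,.047,.345);p,d,ci=snap('scene','s1.png');cv2.imwrite('pics/s1c.png',cv2.resize(p[60:320,160:460],(600,520)))"
```

```text
time: 4.25
ee_pos: [0.5894, 0.0472, 0.3435]
tcp_rot: [[0.383, 0.924, -0.004], [0.924, -0.383, -0.0], [-0.002, -0.004, -1.0]]
ft_force: [-0.6, 0.1, -0.2]
opening: 0.0846
grasp_force: 0.0
t4.2 pos [0.5894 0.0472 0.3435] yaw -22.5 tilt [-0.002 -0.004] open 0.085 grip 0.0 ft [-0.6  0.1 -0.2] 
 shares [ 0.    0.01 -0.03] rows>= 1.0 turn sh 0.003
time: 4.95
ee_pos: [0.5903, 0.0471, 0.3466]
tcp_rot: [[0.383, 0.924, 0.002], [0.924, -0.383, 0.001], [0.001, 0.001, -1.0]]
ft_force: [-1.3, 2.1, 5.6]
opening: 0.0422
grasp_force: 56.0
t5.0 pos [0.5903 0.0471 0.3466] yaw -22.5 tilt [0.001 0.001] open 0.042 grip 56.0 ft [-1.3  2.1  5.6] 
 shares [-0.   -0.01  0.03] rows>= 1.0 turn sh 0.003
```

View pics/s1c.png

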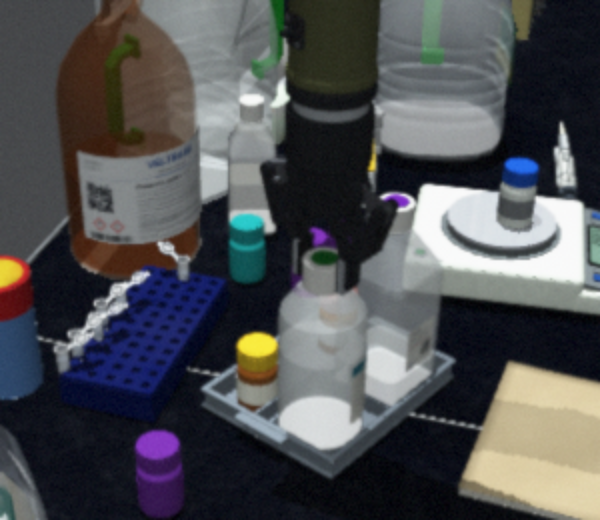

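The cap is between the fingers, which stopped at 42 mm with 56 N. Now I lift it and carry it to the far slot of the side tray.

```bash
python3 -m creep '[{"xyz":[0,0,-0.15],"rot":[0,0,0]},{"xyz":[0,0,-0.3],"rot":[0,0,0]},{"xyz":[0,0,-0.4],"rot":[0,0,0]},{"xyz":[0,0,-0.25],"rot":[0,0,0]},{"xyz":[0,0,-0.1],"rot":[0,0,0]}]'
python3 -m creep '[{"xyz":[0.24,-0.13,0],"rot":[0,0,0]},{"xyz":[0.475,-0.26,0],"rot":[0,0,0]},{"xyz":[0.57,-0.31,0],"rot":[0,0,0]},{"xyz":[0.57,-0.31,0],"rot":[0,0,0]},{"xyz":[0.57,-0.31,0],"rot":[0,0,0]},{"xyz":[0.57,-0.31,0],"rot":[0,0,0]},{"xyz":[0.57,-0.31,0],"rot":[0,0,0]},{"xyz":[0.57,-0.31,0],"rot":[0,0,0]},{"xyz":[0.38,-0.21,0],"rot":[0,0,0]},{"xyz":[0.24,-0.13,0],"rot":[0,0,0]}]'
python3 -m creep '[{"xyz":[0,0,0],"rot":[0,0,0]},{"xyz":[0,0,0],"rot":[0,0,0]}]'
python3 -c "
from h import *
go(.562,.316,.3466)"
```

```text
time: 5.5
ee_pos: [0.5905, 0.0468, 0.4068]
tcp_rot: [[0.383, 0.924, 0.003], [0.924, -0.383, 0.0], [0.001, 0.002, -1.0]]
ft_force: [0.0, 0.2, -2.6]
opening: 0.0424
grasp_force: 55.7
time: 6.5
ee_pos: [0.5597, 0.3199, 0.4037]
tcp_rot: [[0.379, 0.925, -0.003], [0.925, -0.379, 0.001], [-0.0, -0.003, -1.0]]
ft_force: [-0.6, 0.2, -2.4]
opening: 0.0425
grasp_force: 55.6
time: 6.7
ee_pos: [0.5616, 0.3151, 0.4047]
tcp_rot: [[0.384, 0.924, -0.001], [0.924, -0.384, -0.002], [-0.002, 0.0, -1.0]]
ft_force: [-0.0, -1.4, -2.2]
opening: 0.0421
grasp_force: 55.6
t6.7 pos [0.5616 0.3151 0.4047] yaw -22.6 tilt [-0.002  0.   ] open 0.042 grip 55.6 ft [-0.  -1.4 -2.2] 
 shares [0.02 0.   1.16] rows>= 2.0 turn sh 0.003
```

```bash
python3 -m creep '[{"xyz":[0,0,0.15],"rot":[0,0,0]},{"xyz":[0,0,0.3],"rot":[0,0,0]},{"xyz":[0,0,0.3],"rot":[0,0,0]},{"xyz":[0,0,0.2],"rot":[0,0,0]},{"xyz":[0,0,0.1],"rot":[0,0,0]},{"xyz":[0,0,0.06],"rot":[0,0,0]},{"xyz":[0,0,0.04],"rot":[0,0,0]},{"xyz":[0,0,0.02],"rot":[0,0,0]},{"xyz":[0,0,0.0],"rot":[0,0,0]}]'
python3 -c "
from h import *
go(.562,.316,.3456)"
```

```text
time: 7.6
ee_pos: [0.5616, 0.3162, 0.347]
tcp_rot: [[0.383, 0.924, 0.001], [0.924, -0.383, 0.0], [0.001, 0.0, -1.0]]
ft_force: [-0.0, -0.0, -1.8]
opening: 0.0425
grasp_force: 55.7
t7.6 pos [0.5616 0.3162 0.347 ] yaw -22.5 tilt [0.001 0.   ] open 0.043 grip 55.7 ft [-0.  -0.  -1.8] 
 shares [-0.    0.01  0.03] rows>= 1.0 turn sh 0.003
```

```bash
python3 -m creep '[{"xyz":[0,0,0.02],"rot":[0,0,0]},{"xyz":[0,0,0.02],"rot":[0,0,0]},{"xyz":[0,0,0],"rot":[0,0,0]}]'
python3 -m creep '[{"xyz":[0,0,0],"rot":[0,0,0]},{"xyz":[0,0,0],"rot":[0,0,0]},{"xyz":[0,0,0],"rot":[0,0,0]},{"xyz":[0,0,0],"rot":[0,0,0]},{"xyz":[0,0,-0.2],"rot":[0,0,0]},{"xyz":[0,0,-0.4],"rot":[0,0,0]},{"xyz":[0,0,-0.5],"rot":[0,0,0]},{"xyz":[0,0,-0.2],"rot":[0,0,0]}]' 80
python3 -c "
from h import *
go(.549,-.047,.408)"
```

```text
time: 7.9
ee_pos: [0.5618, 0.3165, 0.3457]
tcp_rot: [[0.383, 0.924, 0.001], [0.924, -0.383, 0.001], [0.002, 0.001, -1.0]]
ft_force: [-0.8, 0.3, 4.2]
opening: 0.0424
grasp_force: 57.5
time: 8.7
ee_pos: [0.5623, 0.3162, 0.4127]
tcp_rot: [[0.383, 0.924, 0.004], [0.924, -0.383, 0.002], [0.004, 0.003, -1.0]]
ft_force: [0.4, 0.2, -0.0]
opening: 0.08
grasp_force: 0.0
t8.7 pos [0.5623 0.3162 0.4127] yaw -22.5 tilt [0.004 0.003] open 0.080 grip 0.0 ft [ 0.4  0.2 -0. ] 
 shares [-6.81  2.54  0.08] rows>= 9.0 turn sh 0.003
```

```bash
python3 -m creep '[{"xyz":[-0.34,0.13,0],"rot":[0,0,0]},{"xyz":[-0.68,0.25,0],"rot":[0,0,0]},{"xyz":[-0.82,0.305,0],"rot":[0,0,0]},{"xyz":[-0.82,0.305,0],"rot":[0,0,0]},{"xyz":[-0.82,0.305,0],"rot":[0,0,0]},{"xyz":[-0.82,0.305,0],"rot":[0,0,0]},{"xyz":[-0.82,0.305,0],"rot":[0,0,0]},{"xyz":[-0.82,0.305,0],"rot":[0,0,0]},{"xyz":[-0.55,0.2,0],"rot":[0,0,0]},{"xyz":[-0.33,0.13,0],"rot":[0,0,0]}]'
python3 -m creep '[{"xyz":[0,0,0],"rot":[0,0,0]},{"xyz":[0,0,0],"rot":[0,0,0]}]'
python3 -c "
from h import *
go(.549,-.047,.359)"
```

```text
time: 9.7
ee_pos: [0.5477, -0.0511, 0.4099]
tcp_rot: [[0.387, 0.922, -0.0], [0.922, -0.387, -0.002], [-0.001, 0.001, -1.0]]
ft_force: [0.5, 0.2, 0.4]
opening: 0.0802
grasp_force: 0.0
time: 9.9
ee_pos: [0.5484, -0.0468, 0.4097]
tcp_rot: [[0.383, 0.924, -0.0], [0.924, -0.383, 0.001], [0.001, -0.0, -1.0]]
ft_force: [0.5, 0.7, 1.1]
opening: 0.0798
grasp_force: 0.0
t9.9 pos [ 0.5484 -0.0468  0.4097] yaw -22.5 tilt [ 0.001 -0.   ] open 0.080 grip 0.0 ft [0.5 0.7 1.1] 
 shares [0.   0.01 1.01] rows>= 2.0 turn sh 0.003
```

```bash
python3 -m creep '[{"xyz":[0,0.01,0.2],"rot":[0,0,0]},{"xyz":[0,0,0.4],"rot":[0,0,0]},{"xyz":[0,0,0.3],"rot":[0,0,0]},{"xyz":[0,0,0.11],"rot":[0,0,0]},{"xyz":[0,0,0],"rot":[0,0,0]}]'
python3 -m creep '[{"xyz":[0,0,0],"rot":[0,0,0]},{"xyz":[0,0,0],"rot":[0,0,0]},{"xyz":[0,0,0],"rot":[0,0,0]},{"xyz":[0,0,0],"rot":[0,0,0]},{"xyz":[0,0,0],"rot":[0,0,0]},{"xyz":[0,0,0],"rot":[0,0,0]},{"xyz":[0,0,0],"rot":[0,0,0]}]' 20 60
python3 -m creep '[{"xyz":[0,0,-0.15],"rot":[0,0,0]},{"xyz":[0,0,-0.3],"rot":[0,0,0]},{"xyz":[0,0,-0.4],"rot":[0,0,0]},{"xyz":[0,0,-0.4],"rot":[0,0,0]},{"xyz":[0,0,-0.25],"rot":[0,0,0]},{"xyz":[0,0,-0.1],"rot":[0,0,0]}]'
python3 -c "
from h import *
go(.435,.307,.44)"
```

```text
time: 10.4
ee_pos: [0.5486, -0.0464, 0.3581]
tcp_rot: [[0.381, 0.925, -0.002], [0.925, -0.381, 0.001], [-0.0, -0.002, -1.0]]
ft_force: [0.2, 0.6, 0.8]
opening: 0.0803
grasp_force: 0.0
time: 11.1
ee_pos: [0.5491, -0.0476, 0.3604]
tcp_rot: [[0.383, 0.924, 0.002], [0.924, -0.383, 0.0], [0.001, 0.002, -1.0]]
ft_force: [-0.8, 1.6, 5.0]
opening: 0.0415
grasp_force: 56.6
time: 11.7
ee_pos: [0.5489, -0.0479, 0.4408]
tcp_rot: [[0.383, 0.924, 0.003], [0.924, -0.383, -0.0], [0.001, 0.002, -1.0]]
ft_force: [0.2, 0.7, -2.8]
opening: 0.0408
grasp_force: 56.5
t11.7 pos [ 0.5489 -0.0479  0.4408] yaw -22.5 tilt [0.001 0.002] open 0.041 grip 56.5 ft [ 0.2  0.7 -2.8] 
 shares [ 5.68 -4.82  0.01] rows>= 9.0 turn sh 0.003
```

```bash
python3 -m creep '[{"xyz":[0.28,-0.24,0],"rot":[0,0,0]},{"xyz":[0.57,-0.48,0],"rot":[0,0,0]},{"xyz":[0.68,-0.58,0],"rot":[0,0,0]},{"xyz":[0.68,-0.58,0],"rot":[0,0,0]},{"xyz":[0.68,-0.58,0],"rot":[0,0,0]},{"xyz":[0.68,-0.58,0],"rot":[0,0,0]},{"xyz":[0.68,-0.58,0],"rot":[0,0,0]},{"xyz":[0.68,-0.58,0],"rot":[0,0,0]},{"xyz":[0.46,-0.38,0],"rot":[0,0,0]},{"xyz":[0.28,-0.24,0],"rot":[0,0,0]}]'
python3 -m creep '[{"xyz":[0,0,0],"rot":[0,0,0]},{"xyz":[0,0,0],"rot":[0,0,0]}]'
python3 -c "
from h import *
go(.435,.307,.3604)"
python3 -m creep '[{"xyz":[0,0,0.2],"rot":[0,0,0]},{"xyz":[0,0,0.35],"rot":[0,0,0]},{"xyz":[0,0,0.4],"rot":[0,0,0]},{"xyz":[0,0,0.3],"rot":[0,0,0]},{"xyz":[0,0,0.2],"rot":[0,0,0]},{"xyz":[0,0,0.08],"rot":[0,0,0]},{"xyz":[0,0,0.04],"rot":[0,0,0]},{"xyz":[0,0,0],"rot":[0,0,0]}]'
python3 -c "
from h import *
go(.435,.307,.3594)"
```

```text
time: 12.7
ee_pos: [0.4329, 0.3097, 0.4387]
tcp_rot: [[0.379, 0.926, -0.002], [0.926, -0.379, 0.001], [0.0, -0.002, -1.0]]
ft_force: [0.8, -0.3, -2.1]
opening: 0.0412
grasp_force: 56.3
time: 12.9
ee_pos: [0.4346, 0.3058, 0.4388]
tcp_rot: [[0.383, 0.924, -0.001], [0.924, -0.383, -0.002], [-0.002, 0.0, -1.0]]
ft_force: [-0.1, -1.2, -2.4]
opening: 0.041
grasp_force: 56.4
t12.9 pos [0.4346 0.3058 0.4388] yaw -22.5 tilt [-0.002  0.   ] open 0.041 grip 56.4 ft [-0.1 -1.2 -2.4] 
 shares [ 0.03 -0.    1.57] rows>= 2.0 turn sh 0.003
time: 13.7
ee_pos: [0.435, 0.3063, 0.3609]
tcp_rot: [[0.383, 0.924, 0.001], [0.924, -0.383, 0.0], [0.001, 0.0, -1.0]]
ft_force: [0.5, 0.4, -2.4]
opening: 0.0412
grasp_force: 56.5
t13.7 pos [0.435  0.3063 0.3609] yaw -22.5 tilt [0.001 0.   ] open 0.041 grip 56.5 ft [ 0.5  0.4 -2.4] 
 shares [ 0.01 -0.    0.03] rows>= 1.0 turn sh 0.003
```

Now I set it down, release it and rise, and then check with the top camera.

```bash
python3 -m creep '[{"xyz":[0,0,0.02],"rot":[0,0,0]},{"xyz":[0,0,0.02],"rot":[0,0,0]},{"xyz":[0,0,0],"rot":[0,0,0]}]'
python3 -m creep '[{"xyz":[0,0,0],"rot":[0,0,0]},{"xyz":[0,0,0],"rot":[0,0,0]},{"xyz":[0,0,0],"rot":[0,0,0]},{"xyz":[0,0,0],"rot":[0,0,0]},{"xyz":[0,0,-0.2],"rot":[0,0,0]},{"xyz":[0,0,-0.4],"rot":[0,0,0]},{"xyz":[0,0,-0.4],"rot":[0,0,0]},{"xyz":[0,0,-0.2],"rot":[0,0,0]},{"xyz":[0,0,0],"rot":[0,0,0]}]' 80
python3 -c "
from h import *
go(.459,-.309,.41); snap('scene','s2.png')"
```

```text
time: 14.0
ee_pos: [0.4349, 0.3069, 0.3595]
tcp_rot: [[0.383, 0.924, 0.001], [0.924, -0.383, 0.002], [0.002, 0.001, -1.0]]
ft_force: [-0.5, 0.6, 3.3]
opening: 0.0411
grasp_force: 57.8
time: 14.9
ee_pos: [0.4351, 0.3066, 0.4203]
tcp_rot: [[0.383, 0.924, 0.003], [0.924, -0.383, 0.002], [0.003, 0.002, -1.0]]
ft_force: [0.0, 0.4, -0.7]
opening: 0.0803
grasp_force: 0.0
t14.9 pos [0.4351 0.3066 0.4203] yaw -22.5 tilt [0.003 0.002] open 0.080 grip 0.0 ft [ 0.   0.4 -0.7] 
 shares [-11.19   5.16   0.18] rows>= 14.0 turn sh 0.003
```

View pics/s2.png

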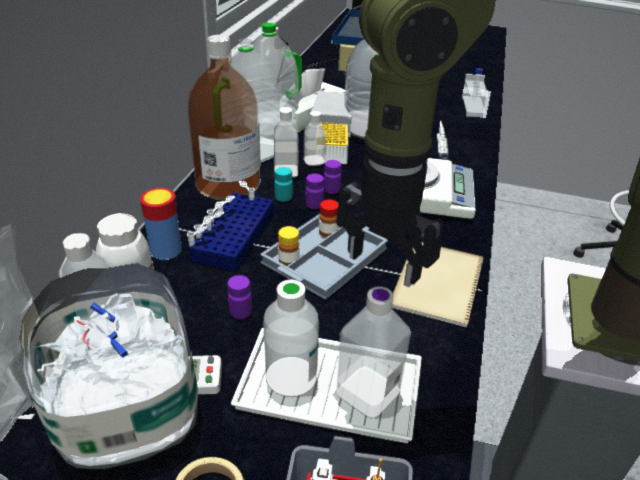

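Both bottles stand upright in the side tray, at (290,380) and (370,395), and the jars are untouched. Next is the blue-capped jar on the balance.

```bash
python3 -m creep '[{"xyz":[-0.35,0.16,0],"rot":[0,0,0]},{"xyz":[-0.72,0.332,0],"rot":[0,0,0]},{"xyz":[-0.72,0.332,0],"rot":[0,0,0]},{"xyz":[-0.72,0.332,0],"rot":[0,0,0]},{"xyz":[-0.72,0.332,0],"rot":[0,0,0]},{"xyz":[-0.72,0.332,0],"rot":[0,0,0]},{"xyz":[-0.72,0.332,0],"rot":[0,0,0]},{"xyz":[-0.72,0.332,0],"rot":[0,0,0]}]'
python3 -m creep '[{"xyz":[-0.72,0.332,0],"rot":[0,0,0]},{"xyz":[-0.72,0.332,0],"rot":[0,0,0]},{"xyz":[-0.72,0.332,0],"rot":[0,0,0]},{"xyz":[-0.72,0.332,0],"rot":[0,0,0]},{"xyz":[-0.72,0.332,0],"rot":[0,0,0]},{"xyz":[-0.72,0.332,0],"rot":[0,0,0]},{"xyz":[-0.72,0.332,0],"rot":[0,0,0]},{"xyz":[-0.5,0.23,0.2],"rot":[0,0,0]},{"xyz":[-0.26,0.12,0.5],"rot":[0,0,0]}]'
python3 -m creep '[{"xyz":[0,0,0.3],"rot":[0,0,0]},{"xyz":[0,0,0],"rot":[0,0,0]},{"xyz":[0,0,0],"rot":[0,0,0]}]'
python3 -c "
from h import *
go(.459,-.309,.286)
p,d,ci=snap('top'); print([(np.round(r['position'],3),r['confidence']) for r in tip_of('top','jar_white')][:2])"
```

```text
time: 15.75
ee_pos: [0.4451, 0.0073, 0.4179]
tcp_rot: [[0.384, 0.923, -0.002], [0.923, -0.384, -0.001], [-0.001, -0.002, -1.0]]
ft_force: [0.6, 0.1, -0.8]
opening: 0.0801
grasp_force: 0.0
time: 16.65
ee_pos: [0.4572, -0.3135, 0.384]
tcp_rot: [[0.388, 0.922, 0.002], [0.922, -0.388, -0.004], [-0.003, 0.003, -1.0]]
ft_force: [0.7, -0.2, 0.8]
opening: 0.08
grasp_force: 0.0
time: 16.95
ee_pos: [0.4579, -0.3092, 0.3682]
tcp_rot: [[0.383, 0.924, -0.002], [0.924, -0.383, 0.001], [0.0, -0.002, -1.0]]
ft_force: [-0.0, -0.0, 1.2]
opening: 0.08
grasp_force: 0.0
t16.9 pos [ 0.4579 -0.3092  0.3682] yaw -22.5 tilt [ 0.    -0.002] open 0.080 grip 0.0 ft [-0.  -0.   1.2] 
 shares [0.01 0.02 1.64] rows>= 2.0 turn sh 0.003
[(array([ 0.457, -0.31 ,  0.064]), 0.71)]
```

```bash
python3 -m creep '[{"xyz":[0,0.01,0.2],"rot":[0,0,0]},{"xyz":[0,0,0.4],"rot":[0,0,0]},{"xyz":[0,0,0.5],"rot":[0,0,0]},{"xyz":[0,0,0.35],"rot":[0,0,0]},{"xyz":[0,0,0.18],"rot":[0,0,0]},{"xyz":[0,0,0],"rot":[0,0,0]}]'
python3 -m creep '[{"xyz":[0,0,0],"rot":[0,0,0]},{"xyz":[0,0,0],"rot":[0,0,0]},{"xyz":[0,0,0],"rot":[0,0,0]},{"xyz":[0,0,0],"rot":[0,0,0]},{"xyz":[0,0,0],"rot":[0,0,0]},{"xyz":[0,0,0],"rot":[0,0,0]},{"xyz":[0,0,0],"rot":[0,0,0]}]' 20 50
python3 -m creep '[{"xyz":[0,0,-0.15],"rot":[0,0,0]},{"xyz":[0,0,-0.3],"rot":[0,0,0]},{"xyz":[0,0,-0.4],"rot":[0,0,0]},{"xyz":[0,0,-0.25],"rot":[0,0,0]},{"xyz":[0,0,-0.1],"rot":[0,0,0]}]'
python3 -c "
from h import *
go(.639,-.029,.30)"
```

```text
time: 17.65
ee_pos: [0.459, -0.3089, 0.2862]
tcp_rot: [[0.382, 0.924, -0.002], [0.924, -0.382, 0.001], [0.0, -0.002, -1.0]]
ft_force: [-0.4, -0.1, -0.4]
opening: 0.0797
grasp_force: 0.0
time: 18.35
ee_pos: [0.4593, -0.3095, 0.2882]
tcp_rot: [[0.383, 0.924, 0.001], [0.924, -0.383, -0.001], [-0.0, 0.002, -1.0]]
ft_force: [-0.8, -0.1, 6.0]
opening: 0.0374
grasp_force: 49.5
time: 18.85
ee_pos: [0.4595, -0.3095, 0.3487]
tcp_rot: [[0.383, 0.924, 0.002], [0.924, -0.383, -0.001], [-0.0, 0.002, -1.0]]
ft_force: [-0.9, 0.1, -1.1]
opening: 0.0373
grasp_force: 50.0
t18.9 pos [ 0.4595 -0.3095  0.3487] yaw -22.5 tilt [-0.     0.002] open 0.037 grip 50.0 ft [-0.9  0.1 -1.1] 
 shares [6.56 1.17 0.97] rows>= 8.0 turn sh 0.003
```

```bash
python3 -m creep '[{"xyz":[0.33,0.06,0],"rot":[0,0,0]},{"xyz":[0.66,0.12,0],"rot":[0,0,0]},{"xyz":[0.79,0.14,0],"rot":[0,0,0]},{"xyz":[0.79,0.14,0],"rot":[0,0,0]},{"xyz":[0.79,0.14,0],"rot":[0,0,0]},{"xyz":[0.79,0.14,0],"rot":[0,0,0]},{"xyz":[0.79,0.14,0],"rot":[0,0,0]},{"xyz":[0.79,0.14,0],"rot":[0,0,0]},{"xyz":[0.53,0.1,0],"rot":[0,0,0]},{"xyz":[0.32,0.05,0],"rot":[0,0,0]}]'
python3 -m creep '[{"xyz":[0,0,0.3],"rot":[0,0,0]},{"xyz":[0,0,0.3],"rot":[0,0,0]},{"xyz":[0,0,0],"rot":[0,0,0]},{"xyz":[0,0,0],"rot":[0,0,0]}]'
python3 -c "
from h import *
go(.639,-.029,.2242)
p,d,ci=snap('scene','s3.png');cv2.imwrite('pics/s3c.png',cv2.resize(p[130:320,200:440],(720,570)))"
```

```text
time: 19.85
ee_pos: [0.6401, -0.0244, 0.3464]
tcp_rot: [[0.379, 0.925, -0.0], [0.925, -0.379, 0.002], [0.001, -0.001, -1.0]]
ft_force: [-0.4, -0.2, -1.5]
opening: 0.0379
grasp_force: 50.0
time: 20.25
ee_pos: [0.6386, -0.0291, 0.3167]
tcp_rot: [[0.385, 0.923, -0.002], [0.923, -0.385, -0.001], [-0.001, -0.001, -1.0]]
ft_force: [0.4, 0.6, -0.2]
opening: 0.0375
grasp_force: 50.1
t20.2 pos [ 0.6386 -0.0291  0.3167] yaw -22.6 tilt [-0.001 -0.001] open 0.037 grip 50.1 ft [ 0.4  0.6 -0.2] 
 shares [0.01 0.01 1.85] rows>= 3.0 turn sh 0.002
```

View pics/s3c.png

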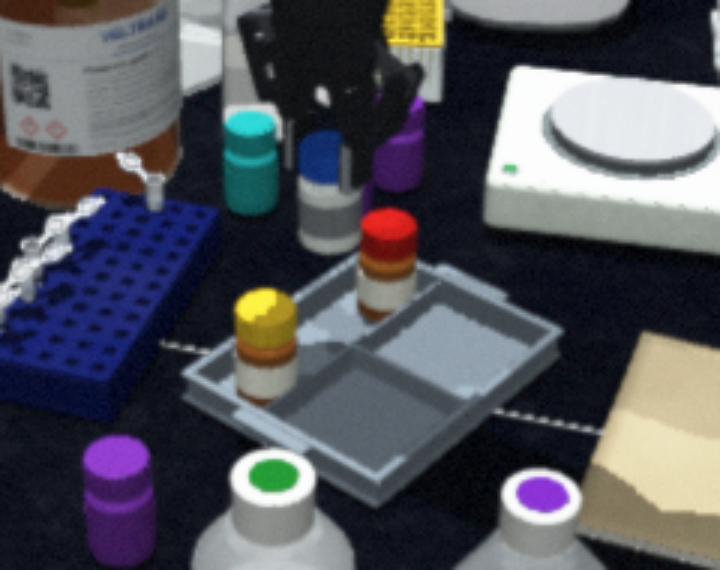

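```bash
python3 -m creep '[{"xyz":[0,0,0.2],"rot":[0,0,0]},{"xyz":[0,0,0.4],"rot":[0,0,0]},{"xyz":[0,0,0.4],"rot":[0,0,0]},{"xyz":[0,0,0.35],"rot":[0,0,0]},{"xyz":[0,0,0.25],"rot":[0,0,0]},{"xyz":[0,0,0.12],"rot":[0,0,0]},{"xyz":[0,0,0.06],"rot":[0,0,0]},{"xyz":[0,0,0.03],"rot":[0,0,0]},{"xyz":[0,0,0],"rot":[0,0,0]}]'
python3 -c "
from h import *
go(.639,-.029,.2242)"
```

```text
time: 21.2
ee_pos: [0.6395, -0.0278, 0.2272]
tcp_rot: [[0.383, 0.924, 0.001], [0.924, -0.383, 0.0], [0.0, 0.001, -1.0]]
ft_force: [-0.2, -0.5, -1.9]
opening: 0.0372
grasp_force: 50.1
t21.2 pos [ 0.6395 -0.0278  0.2272] yaw -22.5 tilt [0.    0.001] open 0.037 grip 50.1 ft [-0.2 -0.5 -1.9] 
 shares [-0.03  0.    0.06] rows>= 1.0 turn sh 0.003
```

```bash
python3 -m creep '[{"xyz":[0,0,0.03],"rot":[0,0,0]},{"xyz":[0,0,0.03],"rot":[0,0,0]},{"xyz":[0,0,0.01],"rot":[0,0,0]},{"xyz":[0,0,0],"rot":[0,0,0]}]'
python3 -m creep '[{"xyz":[0,0,0],"rot":[0,0,0]},{"xyz":[0,0,0],"rot":[0,0,0]},{"xyz":[0,0,0],"rot":[0,0,0]},{"xyz":[0,0,0],"rot":[0,0,0]},{"xyz":[0,0,-0.15],"rot":[0,0,0]},{"xyz":[0,0,-0.4],"rot":[0,0,0]},{"xyz":[0,0,-0.5],"rot":[0,0,0]},{"xyz":[0,0,-0.25],"rot":[0,0,0]},{"xyz":[0,0,0],"rot":[0,0,0]}]' 75
python3 -c "
from h import *
go(.611,-.090,.2242)"
```

```text
time: 21.6
ee_pos: [0.6395, -0.0277, 0.2243]
tcp_rot: [[0.383, 0.924, 0.001], [0.924, -0.383, 0.0], [0.001, 0.001, -1.0]]
ft_force: [-0.6, -0.0, 5.8]
opening: 0.0375
grasp_force: 50.8
time: 22.5
ee_pos: [0.64, -0.028, 0.2904]
tcp_rot: [[0.383, 0.924, 0.004], [0.924, -0.383, -0.0], [0.002, 0.004, -1.0]]
ft_force: [0.1, 0.1, -0.4]
opening: 0.075
grasp_force: 0.0
t22.5 pos [ 0.64   -0.028   0.2904] yaw -22.5 tilt [0.002 0.004] open 0.075 grip 0.0 ft [ 0.1  0.1 -0.4] 
 shares [-1.37 -0.07  1.32] rows>= 3.0 turn sh 0.003
```

```bash
python3 -m creep '[{"xyz":[-0.3,-0.02,0],"rot":[0,0,0]},{"xyz":[-0.5,-0.03,0],"rot":[0,0,0]},{"xyz":[-0.4,-0.02,0],"rot":[0,0,0]},{"xyz":[-0.17,0,0],"rot":[0,0,0]},{"xyz":[0,0,0],"rot":[0,0,0]},{"xyz":[0,0,0],"rot":[0,0,0]}]'
python3 -c "
from h import *
go(.611,-.090,.2242)
p,d,ci=snap('scene','s4.png');cv2.imwrite('pics/s4c.png',cv2.resize(p[130:320,200:440],(720,570)))"
```

```text
time: 23.1
ee_pos: [0.6099, -0.089, 0.2876]
tcp_rot: [[0.382, 0.924, -0.0], [0.924, -0.382, 0.001], [0.001, -0.001, -1.0]]
ft_force: [-0.1, 0.6, 0.2]
opening: 0.0753
grasp_force: 0.0
t23.1 pos [ 0.6099 -0.089   0.2876] yaw -22.5 tilt [ 0.001 -0.001] open 0.075 grip 0.0 ft [-0.1  0.6  0.2] 
 shares [-0.01  0.03  1.27] rows>= 2.0 turn sh 0.004
```

View pics/s4c.png

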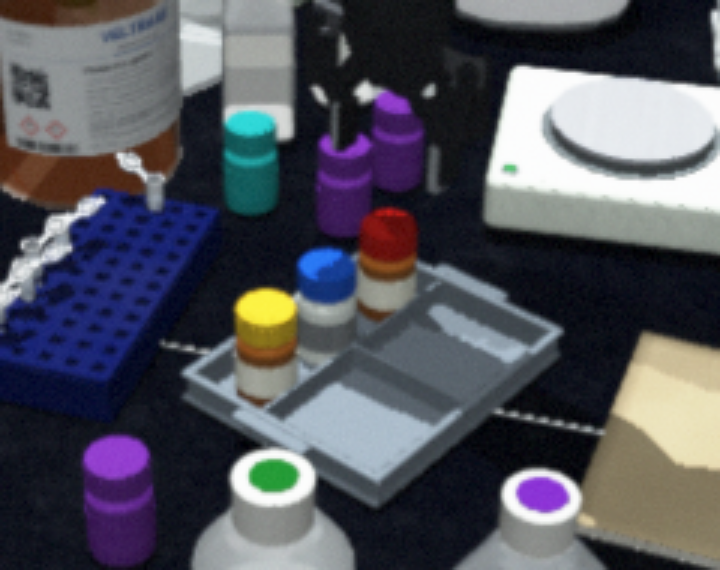

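The blue-capped jar stands at (327,300) in the crop, between yellow and red. I'm gripping the red cap.

```bash
python3 -m creep '[{"xyz":[-0.01,0.03,0.15],"rot":[0,0,0]},{"xyz":[0,0,0.35],"rot":[0,0,0]},{"xyz":[0,0,0.4],"rot":[0,0,0]},{"xyz":[0,0,0.25],"rot":[0,0,0]},{"xyz":[0,0,0.12],"rot":[0,0,0]},{"xyz":[0,0,0],"rot":[0,0,0]}]'
python3 -m creep '[{"xyz":[0,0,0],"rot":[0,0,0]},{"xyz":[0,0,0],"rot":[0,0,0]},{"xyz":[0,0,0],"rot":[0,0,0]},{"xyz":[0,0,0],"rot":[0,0,0]},{"xyz":[0,0,0],"rot":[0,0,0]},{"xyz":[0,0,0],"rot":[0,0,0]},{"xyz":[0,0,0],"rot":[0,0,0]}]' 20 50
python3 -m creep '[{"xyz":[0,0,-0.15],"rot":[0,0,0]},{"xyz":[0,0,-0.3],"rot":[0,0,0]},{"xyz":[0,0,-0.4],"rot":[0,0,0]},{"xyz":[0,0,-0.5],"rot":[0,0,0]},{"xyz":[0,0,-0.5],"rot":[0,0,0]},{"xyz":[0,0,-0.35],"rot":[0,0,0]},{"xyz":[0,0,-0.2],"rot":[0,0,0]}]'
python3 -c "
from h import *
go(.4725,-.3105,.344)"
```

```text
time: 23.75
ee_pos: [0.6108, -0.0904, 0.2237]
tcp_rot: [[0.382, 0.924, -0.001], [0.924, -0.382, 0.0], [-0.0, -0.001, -1.0]]
ft_force: [0.4, -0.7, 0.2]
opening: 0.0746
grasp_force: 0.0
time: 24.45
ee_pos: [0.6112, -0.0908, 0.2257]
tcp_rot: [[0.383, 0.924, 0.001], [0.924, -0.383, 0.0], [0.001, 0.001, -1.0]]
ft_force: [-1.4, 0.7, 6.3]
opening: 0.0373
grasp_force: 49.9
time: 25.15
ee_pos: [0.6113, -0.091, 0.3473]
tcp_rot: [[0.383, 0.924, 0.003], [0.924, -0.383, -0.0], [0.001, 0.003, -1.0]]
ft_force: [0.1, 0.7, -1.8]
opening: 0.0372
grasp_force: 50.3
t25.1 pos [ 0.6113 -0.091   0.3473] yaw -22.5 tilt [0.001 0.003] open 0.037 grip 50.3 ft [ 0.1  0.7 -1.8] 
 shares [-5.12 -0.88  0.06] rows>= 6.0 turn sh 0.003
```

```bash
python3 -m creep '[{"xyz":[-0.3,-0.05,0],"rot":[0,0,0]},{"xyz":[-0.6,-0.1,0],"rot":[0,0,0]},{"xyz":[-0.8,-0.14,0],"rot":[0,0,0]},{"xyz":[-0.8,-0.14,0],"rot":[0,0,0]},{"xyz":[-0.8,-0.14,0],"rot":[0,0,0]},{"xyz":[-0.8,-0.14,0],"rot":[0,0,0]},{"xyz":[-0.65,-0.11,0],"rot":[0,0,0]},{"xyz":[-0.37,-0.06,0],"rot":[0,0,0]},{"xyz":[0,0,0],"rot":[0,0,0]},{"xyz":[0,0,0],"rot":[0,0,0]}]'
python3 -m creep '[{"xyz":[0,0,0.2],"rot":[0,0,0]},{"xyz":[0,0,0.3],"rot":[0,0,0]},{"xyz":[0,0,0.25],"rot":[0,0,0]},{"xyz":[0,0,0.15],"rot":[0,0,0]},{"xyz":[0,0,0.1],"rot":[0,0,0]},{"xyz":[0,0,0.03],"rot":[0,0,0]},{"xyz":[0,0,0],"rot":[0,0,0]}]'
python3 -c "
from h import *
go(.4725,-.3105,.2892)"
```

```text
time: 26.15
ee_pos: [0.4714, -0.3106, 0.344]
tcp_rot: [[0.384, 0.923, -0.001], [0.923, -0.384, 0.001], [0.001, -0.002, -1.0]]
ft_force: [1.1, 0.1, -2.4]
opening: 0.0374
grasp_force: 50.3
time: 26.85
ee_pos: [0.4724, -0.3104, 0.2931]
tcp_rot: [[0.383, 0.924, 0.0], [0.924, -0.383, -0.0], [0.0, 0.0, -1.0]]
ft_force: [-0.2, 0.9, -1.4]
opening: 0.0376
grasp_force: 50.3
t26.9 pos [ 0.4724 -0.3104  0.2931] yaw -22.5 tilt [0. 0.] open 0.038 grip 50.3 ft [-0.2  0.9 -1.4] 
 shares [-0.    0.    0.08] rows>= 1.0 turn sh 0.003
```

```bash
python3 -m creep '[{"xyz":[0,0,0.03],"rot":[0,0,0]},{"xyz":[0,0,0.03],"rot":[0,0,0]},{"xyz":[0,0,0.02],"rot":[0,0,0]},{"xyz":[0,0,0],"rot":[0,0,0]}]'
python3 -m creep '[{"xyz":[0,0,0],"rot":[0,0,0]},{"xyz":[0,0,0],"rot":[0,0,0]},{"xyz":[0,0,0],"rot":[0,0,0]},{"xyz":[0,0,0],"rot":[0,0,0]},{"xyz":[0,0,-0.15],"rot":[0,0,0]},{"xyz":[0,0,-0.4],"rot":[0,0,0]},{"xyz":[0,0,-0.6],"rot":[0,0,0]},{"xyz":[0,0,-0.6],"rot":[0,0,0]},{"xyz":[0,0,-0.5],"rot":[0,0,0]},{"xyz":[0,0,-0.3],"rot":[0,0,0]}]' 80
python3 -m creep '[{"xyz":[0.3,0,-0.1],"rot":[0,0,0]},{"xyz":[0.5,0,0],"rot":[0,0,0]},{"xyz":[0.5,0,0],"rot":[0,0,0]}]'
python3 -c "
from h import *
go(.435,.307,.42);snap('top','t2.png')"
```

```text
time: 27.25
ee_pos: [0.4723, -0.3106, 0.2897]
tcp_rot: [[0.383, 0.924, 0.001], [0.924, -0.383, -0.0], [-0.0, 0.001, -1.0]]
ft_force: [-0.2, -0.3, 3.1]
opening: 0.0376
grasp_force: 50.7
time: 28.25
ee_pos: [0.4724, -0.3107, 0.4194]
tcp_rot: [[0.383, 0.924, 0.003], [0.924, -0.383, -0.002], [-0.0, 0.004, -1.0]]
ft_force: [-0.1, -0.2, -0.3]
opening: 0.0802
grasp_force: 0.0
time: 28.55
ee_pos: [0.4975, -0.2486, 0.4215]
tcp_rot: [[0.383, 0.924, -0.0], [0.924, -0.383, 0.001], [0.001, -0.001, -1.0]]
ft_force: [-0.1, 0.4, 0.1]
opening: 0.0802
grasp_force: 0.0
t28.6 pos [ 0.4975 -0.2486  0.4215] yaw -22.5 tilt [ 0.001 -0.001] open 0.080 grip 0.0 ft [-0.1  0.4  0.1] 
 shares [ 9.79 -5.41  0.04] rows>= 13.0 turn sh 0.003
```

View pics/t2.png

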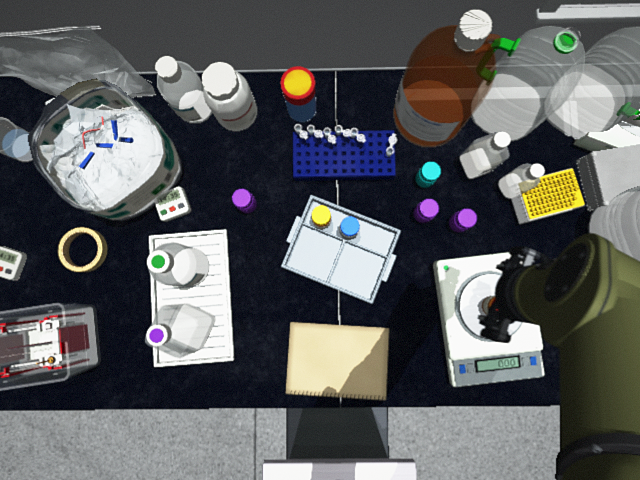

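The blue cap is at (350,227) in the back row beside the yellow one (321,215), and the red-capped jar was left on the pan around (488,306), under the gripper. Both bottles stand aside at (158,262) and (156,336). Now I bring the square bottle back.

```bash
python3 -m creep '[{"xyz":[0.35,-0.19,0],"rot":[0,0,0]},{"xyz":[0.65,-0.36,0],"rot":[0,0,0]},{"xyz":[0.8,-0.442,0],"rot":[0,0,0]},{"xyz":[0.8,-0.442,0],"rot":[0,0,0]},{"xyz":[0.8,-0.442,0],"rot":[0,0,0]},{"xyz":[0.8,-0.442,0],"rot":[0,0,0]},{"xyz":[0.8,-0.442,0],"rot":[0,0,0]}]'
python3 -m creep '[{"xyz":[0.8,-0.442,0],"rot":[0,0,0]},{"xyz":[0.8,-0.442,0],"rot":[0,0,0]},{"xyz":[0.8,-0.442,0],"rot":[0,0,0]},{"xyz":[0.8,-0.442,0],"rot":[0,0,0]},{"xyz":[0.7,-0.39,0],"rot":[0,0,0]},{"xyz":[0.5,-0.28,0],"rot":[0,0,0]},{"xyz":[0.39,-0.21,0],"rot":[0,0,0]},{"xyz":[0,0,0],"rot":[0,0,0]},{"xyz":[0,0,0],"rot":[0,0,0]}]'
python3 -c "
from h import *
go(.435,.3067,.359)"
```

```text
time: 29.3
ee_pos: [0.4645, 0.036, 0.4213]
tcp_rot: [[0.382, 0.924, -0.001], [0.924, -0.382, 0.0], [0.0, -0.001, -1.0]]
ft_force: [1.3, 0.6, -0.2]
opening: 0.0802
grasp_force: 0.0
time: 30.2
ee_pos: [0.4341, 0.3055, 0.4212]
tcp_rot: [[0.382, 0.924, -0.001], [0.924, -0.382, -0.001], [-0.001, -0.001, -1.0]]
ft_force: [0.5, -0.7, -0.9]
opening: 0.0799
grasp_force: 0.0
t30.2 pos [0.4341 0.3055 0.4212] yaw -22.4 tilt [-0.001 -0.001] open 0.080 grip 0.0 ft [ 0.5 -0.7 -0.9] 
 shares [0.03 0.01 1.24] rows>= 2.0 turn sh 0.004
```

```bash
python3 -m creep '[{"xyz":[0.03,0.01,0.2],"rot":[0,0,0]},{"xyz":[0,0,0.4],"rot":[0,0,0]},{"xyz":[0,0,0.35],"rot":[0,0,0]},{"xyz":[0,0,0.2],"rot":[0,0,0]},{"xyz":[0,0,0.09],"rot":[0,0,0]},{"xyz":[0,0,0],"rot":[0,0,0]}]'
python3 -m creep '[{"xyz":[0,0,0],"rot":[0,0,0]},{"xyz":[0,0,0],"rot":[0,0,0]},{"xyz":[0,0,0],"rot":[0,0,0]},{"xyz":[0,0,0],"rot":[0,0,0]},{"xyz":[0,0,0],"rot":[0,0,0]},{"xyz":[0,0,0],"rot":[0,0,0]},{"xyz":[0,0,0],"rot":[0,0,0]}]' 20 60
python3 -m creep '[{"xyz":[0,0,-0.15],"rot":[0,0,0]},{"xyz":[0,0,-0.3],"rot":[0,0,0]},{"xyz":[0,0,-0.4],"rot":[0,0,0]},{"xyz":[0,0,-0.4],"rot":[0,0,0]},{"xyz":[0,0,-0.25],"rot":[0,0,0]},{"xyz":[0,0,-0.1],"rot":[0,0,0]}]'
python3 -c "
from h import *
go(.549,-.0476,.44)"
```

```text
time: 30.8
ee_pos: [0.4359, 0.306, 0.3592]
tcp_rot: [[0.384, 0.923, -0.001], [0.923, -0.384, -0.001], [-0.001, -0.0, -1.0]]
ft_force: [0.9, 0.9, 0.6]
opening: 0.0797
grasp_force: 0.0
time: 31.5
ee_pos: [0.436, 0.3069, 0.3609]
tcp_rot: [[0.382, 0.924, 0.002], [0.924, -0.382, 0.002], [0.002, 0.001, -1.0]]
ft_force: [-0.6, -0.1, 5.8]
opening: 0.0405
grasp_force: 56.5
time: 32.1
ee_pos: [0.4359, 0.3066, 0.4412]
tcp_rot: [[0.383, 0.924, 0.002], [0.924, -0.383, 0.001], [0.002, 0.001, -1.0]]
ft_force: [-0.0, 0.0, -2.7]
opening: 0.0401
grasp_force: 56.3
t32.1 pos [0.4359 0.3066 0.4412] yaw -22.5 tilt [0.002 0.001] open 0.040 grip 56.3 ft [-0.   0.  -2.7] 
 shares [-5.68  4.8   0.02] rows>= 9.0 turn sh 0.003
```

```bash
python3 -m creep '[{"xyz":[-0.28,0.24,0],"rot":[0,0,0]},{"xyz":[-0.57,0.48,0],"rot":[0,0,0]},{"xyz":[-0.68,0.575,0],"rot":[0,0,0]},{"xyz":[-0.68,0.575,0],"rot":[0,0,0]},{"xyz":[-0.68,0.575,0],"rot":[0,0,0]},{"xyz":[-0.68,0.575,0],"rot":[0,0,0]},{"xyz":[-0.68,0.575,0],"rot":[0,0,0]},{"xyz":[-0.68,0.575,0],"rot":[0,0,0]},{"xyz":[-0.46,0.38,0],"rot":[0,0,0]},{"xyz":[-0.29,0.25,0],"rot":[0,0,0]}]'
python3 -m creep '[{"xyz":[0,0,0],"rot":[0,0,0]},{"xyz":[0,0,0],"rot":[0,0,0]},{"xyz":[0,0,0],"rot":[0,0,0]}]'
python3 -c "
from h import *
go(.549,-.0476,.3619)
p,d,ci=snap('scene','s5.png');cv2.imwrite('pics/s5c.png',cv2.resize(p[110:310,220:460],(720,600)))"
```

```text
time: 33.1
ee_pos: [0.5487, -0.0512, 0.4393]
tcp_rot: [[0.387, 0.922, -0.001], [0.922, -0.387, -0.002], [-0.002, -0.0, -1.0]]
ft_force: [-0.5, 0.5, -2.6]
opening: 0.0402
grasp_force: 56.3
time: 33.4
ee_pos: [0.5484, -0.046, 0.4393]
tcp_rot: [[0.381, 0.925, -0.001], [0.925, -0.381, 0.001], [0.001, -0.002, -1.0]]
ft_force: [-0.2, 0.1, -2.2]
opening: 0.0397
grasp_force: 56.4
t33.4 pos [ 0.5484 -0.046   0.4393] yaw -22.4 tilt [ 0.001 -0.002] open 0.040 grip 56.4 ft [-0.2  0.1 -2.2] 
 shares [-0.03  0.02  1.55] rows>= 2.0 turn sh 0.005
```

View pics/s5c.png

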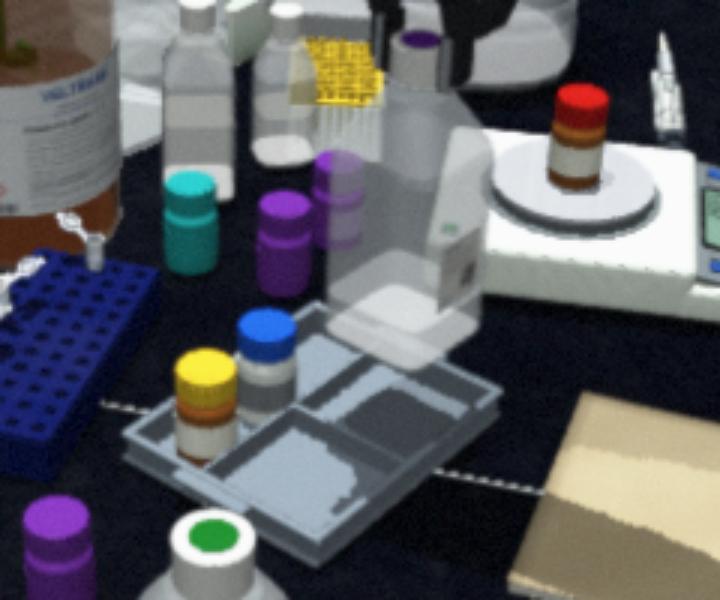

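The red-capped jar stands in the middle of the pan at (578,165) in the crop, and the square bottle hangs upright above its compartment. I'm lowering it slowly.

```bash
python3 -m creep '[{"xyz":[-0.01,0.02,0.2],"rot":[0,0,0]},{"xyz":[0,0,0.35],"rot":[0,0,0]},{"xyz":[0,0,0.3],"rot":[0,0,0]},{"xyz":[0,0,0.25],"rot":[0,0,0]},{"xyz":[0,0,0.2],"rot":[0,0,0]},{"xyz":[0,0,0.12],"rot":[0,0,0]},{"xyz":[0,0,0.06],"rot":[0,0,0]},{"xyz":[0,0,0.03],"rot":[0,0,0]},{"xyz":[0,0,0],"rot":[0,0,0]}]'
python3 -c "
from h import *
go(.549,-.0476,.3614)"
```

```text
time: 34.35
ee_pos: [0.5496, -0.0485, 0.3644]
tcp_rot: [[0.383, 0.924, 0.001], [0.924, -0.383, 0.0], [0.0, 0.001, -1.0]]
ft_force: [0.2, -0.5, -2.2]
opening: 0.0399
grasp_force: 56.4
t34.4 pos [ 0.5496 -0.0485  0.3644] yaw -22.5 tilt [0.    0.001] open 0.040 grip 56.4 ft [ 0.2 -0.5 -2.2] 
 shares [ 0.01 -0.02  0.06] rows>= 1.0 turn sh 0.003
```

```bash
python3 -m creep '[{"xyz":[0,0,0.03],"rot":[0,0,0]},{"xyz":[0,0,0.03],"rot":[0,0,0]},{"xyz":[0,0,0],"rot":[0,0,0]},{"xyz":[0,0,0],"rot":[0,0,0]}]'
python3 -c "
from h import *
go(.549,-.0476,.3614)"
```

```text
time: 34.75
ee_pos: [0.5499, -0.0483, 0.362]
tcp_rot: [[0.383, 0.924, 0.002], [0.924, -0.383, 0.001], [0.001, 0.001, -1.0]]
ft_force: [-0.5, 1.4, 5.5]
opening: 0.0401
grasp_force: 58.5
t34.8 pos [ 0.5499 -0.0483  0.362 ] yaw -22.5 tilt [0.001 0.001] open 0.040 grip 58.5 ft [-0.5  1.4  5.5] 
 shares [ 0.01 -0.02  0.01] rows>= 1.0 turn sh 0.003
```

It's on the floor, with 5.5 N upward. Releasing and rising.

```bash
python3 -m creep '[{"xyz":[0,0,0],"rot":[0,0,0]},{"xyz":[0,0,0],"rot":[0,0,0]},{"xyz":[0,0,0],"rot":[0,0,0]},{"xyz":[0,0,0],"rot":[0,0,0]},{"xyz":[0,0,-0.2],"rot":[0,0,0]},{"xyz":[0,0,-0.4],"rot":[0,0,0]},{"xyz":[0,0,-0.4],"rot":[0,0,0]},{"xyz":[0,0,-0.15],"rot":[0,0,0]},{"xyz":[0,0,0],"rot":[0,0,0]}]' 80
python3 -c "
from h import *
go(.5618,.3165,.42)"
```

```text
time: 35.65
ee_pos: [0.5498, -0.0486, 0.42]
tcp_rot: [[0.383, 0.924, 0.003], [0.924, -0.383, -0.0], [0.001, 0.003, -1.0]]
ft_force: [0.8, -0.4, -0.4]
opening: 0.0798
grasp_force: 0.0
t35.6 pos [ 0.5498 -0.0486  0.42  ] yaw -22.5 tilt [0.001 0.003] open 0.080 grip 0.0 ft [ 0.8 -0.4 -0.4] 
 shares [ 6.84 -2.57 -0.  ] rows>= 9.0 turn sh 0.003
```

```bash
python3 -m creep '[{"xyz":[0.34,-0.13,0],"rot":[0,0,0]},{"xyz":[0.68,-0.255,0],"rot":[0,0,0]},{"xyz":[0.82,-0.308,0],"rot":[0,0,0]},{"xyz":[0.82,-0.308,0],"rot":[0,0,0]},{"xyz":[0.82,-0.308,0],"rot":[0,0,0]},{"xyz":[0.82,-0.308,0],"rot":[0,0,0]},{"xyz":[0.82,-0.308,0],"rot":[0,0,0]},{"xyz":[0.82,-0.308,0],"rot":[0,0,0]},{"xyz":[0.55,-0.21,0],"rot":[0,0,0]},{"xyz":[0.35,-0.13,0],"rot":[0,0,0]}]'
python3 -m creep '[{"xyz":[0,0,0],"rot":[0,0,0]},{"xyz":[0,0,0],"rot":[0,0,0]}]'
python3 -c "
from h import *
go(.5618,.3165,.344)"
```

```text
time: 36.65
ee_pos: [0.5604, 0.3203, 0.4171]
tcp_rot: [[0.379, 0.925, -0.002], [0.925, -0.379, 0.001], [-0.0, -0.003, -1.0]]
ft_force: [0.2, -0.4, 0.3]
opening: 0.0804
grasp_force: 0.0
time: 36.85
ee_pos: [0.5615, 0.3158, 0.4177]
tcp_rot: [[0.383, 0.924, -0.001], [0.924, -0.383, -0.002], [-0.002, -0.0, -1.0]]
ft_force: [0.2, 0.0, 1.0]
opening: 0.08
grasp_force: 0.0
t36.9 pos [0.5615 0.3158 0.4177] yaw -22.5 tilt [-0.002 -0.   ] open 0.080 grip 0.0 ft [0.2 0.  1. ] 
 shares [0.02 0.   1.47] rows>= 2.0 turn sh 0.003
```

```bash
python3 -m creep '[{"xyz":[0.01,0,0.2],"rot":[0,0,0]},{"xyz":[0,0,0.4],"rot":[0,0,0]},{"xyz":[0,0,0.4],"rot":[0,0,0]},{"xyz":[0,0,0.3],"rot":[0,0,0]},{"xyz":[0,0,0.16],"rot":[0,0,0]},{"xyz":[0,0,0],"rot":[0,0,0]}]'
python3 -m creep '[{"xyz":[0,0,0],"rot":[0,0,0]},{"xyz":[0,0,0],"rot":[0,0,0]},{"xyz":[0,0,0],"rot":[0,0,0]},{"xyz":[0,0,0],"rot":[0,0,0]},{"xyz":[0,0,0],"rot":[0,0,0]},{"xyz":[0,0,0],"rot":[0,0,0]},{"xyz":[0,0,0],"rot":[0,0,0]}]' 20 60
python3 -m creep '[{"xyz":[0,0,-0.15],"rot":[0,0,0]},{"xyz":[0,0,-0.3],"rot":[0,0,0]},{"xyz":[0,0,-0.4],"rot":[0,0,0]},{"xyz":[0,0,-0.3],"rot":[0,0,0]},{"xyz":[0,0,-0.15],"rot":[0,0,0]}]'
python3 -c "
from h import *
go(.5903,.0473,.41)"
```

```text
time: 37.45
ee_pos: [0.5616, 0.3157, 0.3443]
tcp_rot: [[0.384, 0.923, -0.002], [0.923, -0.384, -0.002], [-0.003, -0.001, -1.0]]
ft_force: [-0.0, 0.1, 0.4]
opening: 0.0802
grasp_force: 0.0
time: 38.15
ee_pos: [0.5619, 0.3175, 0.3471]
tcp_rot: [[0.383, 0.924, 0.001], [0.924, -0.383, 0.002], [0.002, 0.001, -1.0]]
ft_force: [-1.7, -0.0, 5.7]
opening: 0.0417
grasp_force: 56.2
time: 38.65
ee_pos: [0.5621, 0.3171, 0.4123]
tcp_rot: [[0.383, 0.924, 0.002], [0.924, -0.383, 0.001], [0.002, 0.001, -1.0]]
ft_force: [0.1, 1.0, -1.7]
opening: 0.0413
grasp_force: 55.5
t38.6 pos [0.5621 0.3171 0.4123] yaw -22.5 tilt [0.002 0.001] open 0.041 grip 55.5 ft [ 0.1  1.  -1.7] 
 shares [-4.77  2.59  0.04] rows>= 7.0 turn sh 0.003
```

```bash
python3 -m creep '[{"xyz":[-0.24,0.13,0],"rot":[0,0,0]},{"xyz":[-0.475,0.26,0],"rot":[0,0,0]},{"xyz":[-0.57,0.31,0],"rot":[0,0,0]},{"xyz":[-0.57,0.31,0],"rot":[0,0,0]},{"xyz":[-0.57,0.31,0],"rot":[0,0,0]},{"xyz":[-0.57,0.31,0],"rot":[0,0,0]},{"xyz":[-0.57,0.31,0],"rot":[0,0,0]},{"xyz":[-0.57,0.31,0],"rot":[0,0,0]},{"xyz":[-0.38,0.21,0],"rot":[0,0,0]},{"xyz":[-0.25,0.13,0],"rot":[0,0,0]}]'
python3 -m creep '[{"xyz":[0,0,0],"rot":[0,0,0]},{"xyz":[0,0,0],"rot":[0,0,0]},{"xyz":[0,0,0],"rot":[0,0,0]}]'
python3 -c "
from h import *
go(.5903,.0473,.3481)"
```

```text
time: 39.65
ee_pos: [0.5897, 0.0437, 0.4099]
tcp_rot: [[0.387, 0.922, -0.002], [0.922, -0.387, -0.002], [-0.003, -0.001, -1.0]]
ft_force: [-0.2, 0.4, -1.3]
opening: 0.0413
grasp_force: 55.4
time: 39.95
ee_pos: [0.59, 0.0495, 0.4103]
tcp_rot: [[0.38, 0.925, -0.001], [0.925, -0.38, 0.002], [0.001, -0.001, -1.0]]
ft_force: [0.5, 0.6, -2.8]
opening: 0.0411
grasp_force: 55.4
t40.0 pos [0.59   0.0495 0.4103] yaw -22.3 tilt [ 0.001 -0.001] open 0.041 grip 55.4 ft [ 0.5  0.6 -2.8] 
 shares [-0.04  0.02  1.24] rows>= 2.0 turn sh 0.005
```

```bash
python3 -m creep '[{"xyz":[-0.02,0.01,0.15],"rot":[0,0,0]},{"xyz":[0,0,0.25],"rot":[0,0,0]},{"xyz":[0,0,0.25],"rot":[0,0,0]},{"xyz":[0,0,0.2],"rot":[0,0,0]},{"xyz":[0,0,0.15],"rot":[0,0,0]},{"xyz":[0,0,0.1],"rot":[0,0,0]},{"xyz":[0,0,0.05],"rot":[0,0,0]},{"xyz":[0,0,0.02],"rot":[0,0,0]},{"xyz":[0,0,0],"rot":[0,0,0]}]'
python3 -c "
from h import *
go(.5903,.0473,.3476)"
```

```text
time: 40.85
ee_pos: [0.5904, 0.0463, 0.3524]
tcp_rot: [[0.383, 0.924, 0.001], [0.924, -0.383, 0.0], [0.0, 0.0, -1.0]]
ft_force: [-0.1, 0.4, -2.5]
opening: 0.0412
grasp_force: 55.5
t40.9 pos [0.5904 0.0463 0.3524] yaw -22.5 tilt [0. 0.] open 0.041 grip 55.5 ft [-0.1  0.4 -2.5] 
 shares [ 0.02 -0.01  0.1 ] rows>= 1.0 turn sh 0.003
```

```bash
python3 -m creep '[{"xyz":[0.01,0,0.04],"rot":[0,0,0]},{"xyz":[0,0,0.03],"rot":[0,0,0]},{"xyz":[0,0,0.03],"rot":[0,0,0]},{"xyz":[0,0,0],"rot":[0,0,0]},{"xyz":[0,0,0],"rot":[0,0,0]}]'
python3 -c "
from h import *
go(.5903,.0473,.3476)"
```

```text
time: 41.35
ee_pos: [0.5907, 0.0471, 0.3481]
tcp_rot: [[0.383, 0.924, 0.001], [0.924, -0.383, 0.001], [0.001, 0.001, -1.0]]
ft_force: [-2.1, 0.3, 5.1]
opening: 0.0412
grasp_force: 57.8
t41.4 pos [0.5907 0.0471 0.3481] yaw -22.5 tilt [0.001 0.001] open 0.041 grip 57.8 ft [-2.1  0.3  5.1] 
 shares [ 0.   -0.01  0.01] rows>= 1.0 turn sh 0.003
```

```bash
python3 -m creep '[{"xyz":[0,0,0],"rot":[0,0,0]},{"xyz":[0,0,0],"rot":[0,0,0]},{"xyz":[0,0,0],"rot":[0,0,0]},{"xyz":[0,0,0],"rot":[0,0,0]},{"xyz":[0,0,-0.2],"rot":[0,0,0]},{"xyz":[0,0,-0.4],"rot":[0,0,0]},{"xyz":[0,0,-0.5],"rot":[0,0,0]},{"xyz":[0,0,-0.4],"rot":[0,0,0]},{"xyz":[0,0,-0.2],"rot":[0,0,0]}]' 80
python3 -m creep '[{"xyz":[0.2,-0.3,0],"rot":[0,0,0]},{"xyz":[0.4,-0.6,0],"rot":[0,0,0]},{"xyz":[0.4,-0.6,0],"rot":[0,0,0]},{"xyz":[0.4,-0.6,0],"rot":[0,0,0]},{"xyz":[0.4,-0.6,0],"rot":[0,0,0]},{"xyz":[0.4,-0.6,0],"rot":[0,0,0]},{"xyz":[0.2,-0.4,0],"rot":[0,0,0]},{"xyz":[0.1,-0.2,0],"rot":[0,0,0]},{"xyz":[0,0,0],"rot":[0,0,0]},{"xyz":[0,0,0],"rot":[0,0,0]}]'
python3 - <<'E'
from h import *
np.set_printoptions(precision=3,suppress=True)
go(.45,.25,.43)
p,d,ci=snap('top','t3.png'); hsv=cv2.cvtColor(p,cv2.COLOR_BGR2HSV)
for n,lo,hi,b,z in [('round',(50,80,60),(85,255,255),(290,225,330,265),.199),('square',(125,60,60),(160,255,255),(340,245,390,290),.216),('amber',(0,120,90),(8,255,255),(470,280,530,335),.140),('yellow',(20,120,90),(35,255,255),(300,200,340,235),.076),('white',(100,120,60),(125,255,255),(330,205,370,245),.076)]:
    m=cv2.inRange(hsv,lo,hi)[b[1]:b[3],b[0]:b[2]]; v,u=np.where(m>0); u=u+b[0];v=v+b[1]
    w=world(ci,d,u,v); s=abs(w[:,2]-z)<.008; print(n,s.sum(),np.median(w[s],0))
E
```

```text
time: 42.25
ee_pos: [0.5909, 0.0466, 0.4347]
tcp_rot: [[0.383, 0.924, 0.004], [0.924, -0.383, 0.0], [0.002, 0.003, -1.0]]
ft_force: [0.7, -0.3, 0.2]
opening: 0.0798
grasp_force: 0.0
time: 43.25
ee_pos: [0.4589, 0.2358, 0.4323]
tcp_rot: [[0.384, 0.923, 0.001], [0.923, -0.384, -0.001], [-0.0, 0.001, -1.0]]
ft_force: [0.5, 0.1, -0.2]
opening: 0.08
grasp_force: 0.0
t43.2 pos [0.459 0.236 0.432] yaw -22.6 tilt [-0.     0.001] open 0.080 grip 0.0 ft [ 0.5  0.1 -0.2] 
 shares [ 0.19 -0.27  0.05] rows>= 1.0 turn sh 0.002
round 139 [0.59  0.046 0.199]
square 158 [ 0.549 -0.046  0.216]
amber 341 [ 0.472 -0.309  0.14 ]
yellow 271 [0.661 0.029 0.076]
white 284 [ 0.637 -0.028  0.076]
```

View pics/t3.png

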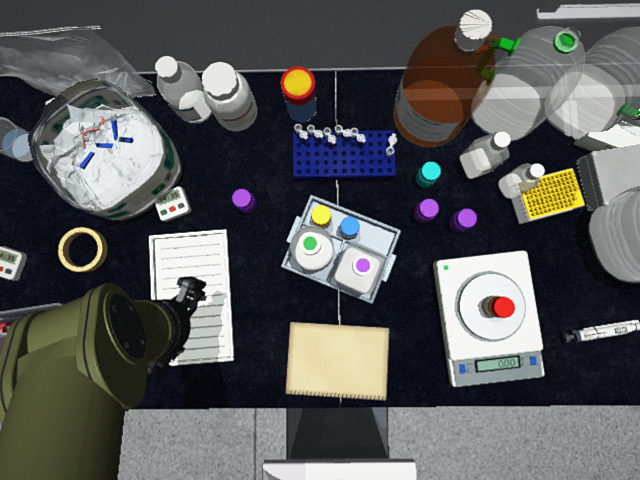

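Everything is in place: the bottles are at (310,244) and (363,265), within 1–2 mm of where they started. The blue and yellow caps are in the back row, and the red cap measures (0.472, -0.309), on the pan centre. Handing in.

```bash
python3 -c "
from station import *
print(close_job())"
```

```text
the job is handed in; nothing more can be done
None
```

I handed the job in at about 43 s: the red-capped jar is on the pan centre, the blue-capped jar is in the back row next to the untouched yellow one, and both bottles are back in their compartments within about 2 mm; the hand-in returned no verdict.

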